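Set an eyelet in a key tag and ease the press lever back up

ROBOT

A 6-joint arm with a two-finger parallel gripper is mounted at the origin on the work surface. World frame = base frame: x ahead of the robot, y to its left, z up, the work surface at z = 0. Lengths are in m, angles in rad, forces in N, time in s.
With the tool pointing down it reaches from about 0.225 to 0.875 m from the base axis. Payload 3.4 kg.
Tool frame: the origin (TCP) lies between the finger pads; the fingertips stand 14 mm ahead of it and the grasp point (between the pads) lies 5 mm behind it; z points along the fingers, y is the direction in which the jaws open and shut (so a half turn about z gives the same grasp; the last joint's range is limited). The gripper opens to 85 mm and grips with 20 to 120 N. Pads are 22 mm wide; open, the fingers measure 114 mm over their backs; the gripper's body (76 mm by 85 mm) begins 54 mm behind the grasp point. The pads swing forward as they close: fully open they stand 13 mm farther back than shut.
Start: joints at [-1.45, 0.276, 1.505, -0, 1.361, -0.121], TCP at [0.138, -0.558, 0.245] pointing down, gripper open.
Joint ranges: [-2.89, 2.89], [-0.75, 2.08], [0.22, 2.7], [-1.18, 4.32], [0.11, 2.71], [-2.7, 2.7]. Speed limits (rad/s): [2.57, 2.57, 3.14, 3.14, 3.14, 3.14].

INTERFACE

Orientations are given as a unit quaternion [w, x, y, z].
In Python, from rig import manip, get_image, job gives the robot as it stands. The module is installed in compiled form; this text tells all that it offers.
- The arm moves only by the tool step_arm, never from a script. Its argument "moves" is one flat list of numbers, 5 for each row, row after row: the shift along the tool's x, y, z as a fraction of full scale, then the turn about the tool's z as a fraction of full scale, then the gripper's target within -1 to 1 (shut at 1, half-way at 0, fully open at -1). In form: [dx, dy, dz, twist, hand, dx, dy, dz, twist, hand, ...]. A call has 1 to 5 rows; each row is the pose to reach, as a shift and turn from the pose commanded when the call began, along the tool's axes at that moment, turning the shorter way round; what a row does not reach only later rows make up. Full scale, the value 1, is 500 mm for a shift and pi rad for a turn. A row lasts 1/10 s, in which the tool goes at most 50 mm and 8.59 degrees, less where a joint would pass 70% of its speed; a pose out of reach is approached as far as the arm can. A call with a number of a shift or a turn outside -1 to 1 is refused whole. A call with a gripper value outside its range is refused whole. The fingers move at their own pace and stop on an object; "force" is the grip in N (left out, the last holds). Time passes only in rows, so rows that repeat a pose let the fingers close. It gives the time, the measured TCP pose, the force and the opening at its end, in the units of the state.
- manip.get_state(): the state, without advancing time (a new reading comes with each control period).
- get_image(name): name is "scene" or "top" or "wrist"; returns a dict with "frame" (480x640x3 uint8, blue, green, red), "fx", "fy", "cx", "cy" (pixels), "rvec" (rotation vector, rad) and "tvec" (3), from world to camera coordinates, as OpenCV has them; the wrist camera has in their place "T_tool_cam" (4x4, takes a point from camera to tool coordinates, whose origin is the TCP and whose axes are the flange's). Camera axes: x right, y down, z forward; pixel columns grow to the right and rows downward; lengths in m; the calibration is good to about 2 mm. A picture is of the moment at which its call begins: read the wrist's pose just before it. There is no depth.
- job.sign_off(): hands the job in, once; it reports no verdict.
The state is a dict: "clock": time; "qpos": joint angles; "qd": joint speeds; "effort": joint torques, N m; "position": TCP position; "ee_rot": TCP orientation; "contact_force": force on the tool from outside, world axes, zero at the start; "moment": the same for the moment, N m; "width": finger opening in m.
Only numpy, scipy, OpenCV 4.12 (cv2) and the standard library are available. Lean on these libraries where they do the work, as an engineer would, in place of code of your own. Each camera call takes 0.05 s, during which the arm holds its last target. There are 200 camera calls.

TASK

A wooden key tag sits ready in the small green eyelet press. Push the press's red pad all the way down to set the eyelet, keep it there for a second, then let the sprung lever rise slowly under control, taking about two seconds, until it is fully back up, and move clear of it; it must not snap back. Do not press the black stapler by mistake.

Things in the scene. Friction and masses are not known exactly. Their poses are not given: they have to be found in the camera images.
- press_lever (a joint): lever of the green eyelet press (base 170 x 64 mm, bolted down; a wooden tag lies crosswise in it under the lever), in rad: 0 = fully up (rest), 0.42 = fully down on its stop; pressing the pad down makes it grow. A spring always drives it up: about 4 N at the pad when up, 11 N when fully down; let go, it snaps up. It counts as down above 0.35
- press_pad (a point): centre of the flat top face of the red round pad (40 mm across, 18 mm thick) at the free front end of the press's steel lever; it moves with the lever. Fully up, the face is 110 mm above the table and slopes 12 degrees down towards the hinge; half-way it is level; fully down, the face centre is 64 mm above the table (46 mm of travel) and slopes 12 degrees the other way. The horizontal distance to the hinge is 105 mm up, 110 mm down
- press_hinge (a point): middle of the lever's hinge pin at the rear of the press, 75 mm above the table, between two green cheeks 90 mm tall; its x axis points level from the pad to the hinge, its z axis up. The press stands anywhere within about 0.25 m to the left or right of the middle, turned up to 35 degrees, the pad always on the robot's side
- stapler_arm (a joint): top arm of the long black desk stapler (150 x 36 mm, 60 mm high, no round pad) that is fixed beside the press, in rad: 0 = up (rest), 0.18 = pressed. To be left alone
There are look-alikes about, which are no part of the job. There is more than one size of the part that bears press_lever; the job needs the largest.

How it is judged:
On the way, in this order (a step that is already met when the one before it is completed fails the run):
1. the press lever is held down (above 0.35 of its 0.42 rad) for 0.4 s (value of joint press_lever above 0.35 rad), for 0.4 s.
2. the lever is back up (value of joint press_lever below 0.04 rad), for 0.2 s.
At the end, for the whole second after the job is handed in: the press lever is fully back up (within 0.04 rad of rest) after having been held down, it is let go, and the stapler arm is up (within 0.05 rad) (value of joint press_lever below 0.04 rad and value of joint stapler_arm below 0.05 rad); the robot touches nothing.
It fails at once if the press lever snaps back: it rises faster than 0.9 rad/s (about 100 mm/s at the pad) while still more than 0.04 rad from rest (velocity of joint press_lever below -0.9 rad/s and value of joint press_lever above 0.04 rad).
It fails at once if the stapler is pressed (arm beyond 0.08 rad) (value of joint stapler_arm above 0.08 rad).
It also fails if it takes over 32 s, if anything falls off the work surface, if the arm or the gripper's body presses on something with over 40 N, if the wrist force passes 120 N, or if a joint passes its speed limit or range.

## Working session

There is one attempt and no reset: what is moved stays moved. The work goes in short steps, Python scripts to look and compute and a tool call to move; the robot and the scene stay as the last step left them, time stands still between calls to the robot, and variables do not carry over. Pictures are saved under pics/ and viewed, about 8 in all and at most 12, crops included, and the job is handed in when it is done.

Besides the shell and the picture viewer there is one more tool, called after "Request:" by a JSON object that holds its "method" and its "body". step_arm: Moves the arm, as the interface text tells. Its arguments: {"type":"object","properties":{"moves":{"type":"array","items":{"type":"number","minimum":-1,"maximum":1}},"force":{"type":"number"}},"required":["moves"]}

```bash
mkdir -p pics; cat > h.py <<'E'
import numpy as np, cv2
from rig import manip, get_image, job
def ray(im,uv):
    R,_=cv2.Rodrigues(np.array(im["rvec"],float)); t=np.array(im["tvec"],float).ravel()
    d=R.T@np.array([(uv[0]-im["cx"])/im["fx"],(uv[1]-im["cy"])/im["fy"],1.]); return -R.T@t,d
def atz(im,uv,z):
    c,d=ray(im,uv); return c+d*(z-c[2])/d[2]
def proj(im,P):
    K=np.array([[im["fx"],0,im["cx"]],[0,im["fy"],im["cy"]],[0,0,1.]])
    return cv2.projectPoints(np.array(P,float).reshape(-1,1,3),np.array(im["rvec"],float),np.array(im["tvec"],float),K,None)[0].reshape(-1,2)
E
python3 - <<'E'
from h import *
import pickle
for n in("top","scene"):
    im=get_image(n); pickle.dump(im,open(n+".pkl","wb")); cv2.imwrite(f"pics/{n}0.png",im["frame"])
s=manip.get_state(); print(s)
E
```

```text
{'clock': 0.1, 'qpos': array([-1.44999089e+00,  2.76523757e-01,  1.50601825e+00,  7.36093188e-06,
        1.36071716e+00, -1.21022194e-01]), 'qd': array([-0.00028585, -0.00067229, -0.00241569,  0.0015996 , -0.00053159,
       -0.000381  ]), 'effort': array([ 1.18275115e-03, -4.17699730e+01, -2.46404743e+01, -2.31650183e-04,
        5.81031956e-03,  3.18973093e-06]), 'position': array([ 0.13762859, -0.55781265,  0.24452609]), 'ee_rot': array([-8.33256286e-04,  9.92698575e-01,  1.20618593e-01,  3.68921644e-06]), 'contact_force': array([0.98318124, 0.22306775, 0.40003196]), 'moment': array([0.02172395, 0.02225384, 0.00299105]), 'width': 0.08527023315000698}
```

View pics/top0.png

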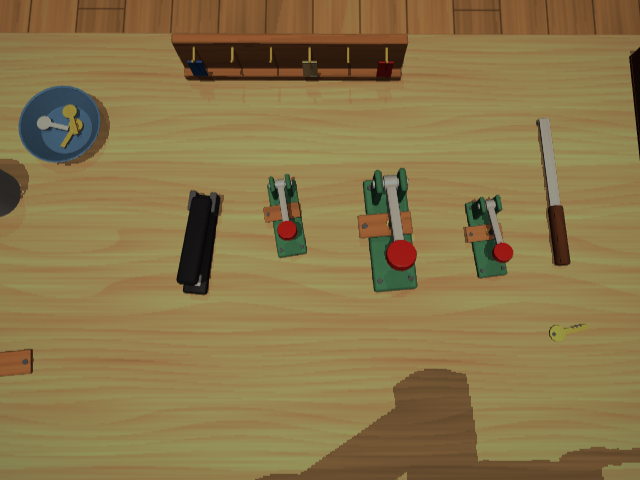

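View pics/scene0.png

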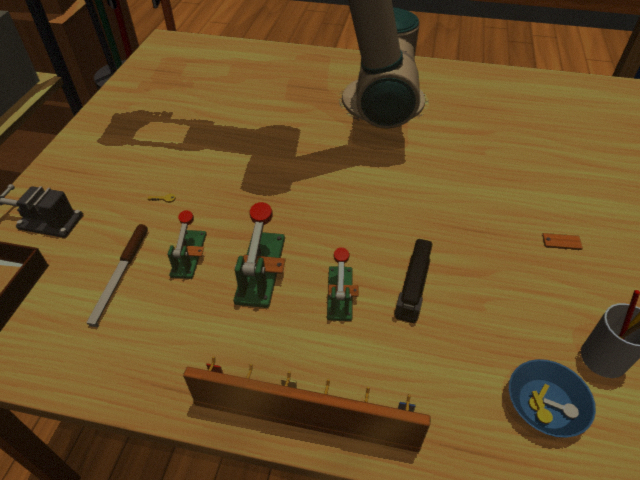

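Three green presses have their pads in the top view at (287,230), (401,255) and (503,252). The middle one at (401,255) is clearly the largest. The stapler is at (198,240). I'll confirm in a crop and measure.

```bash
python3 - <<'E'
from h import *
import pickle
im=pickle.load(open("top.pkl","rb")); sc=pickle.load(open("scene.pkl","rb"))
def red(f,box):
    x0,y0,x1,y1=box; h=cv2.cvtColor(f,cv2.COLOR_BGR2HSV)[y0:y1,x0:x1]
    m=((h[...,0]<5)|(h[...,0]>174))&(h[...,1]>200)&(h[...,2]>110)
    n,_,st,c=cv2.connectedComponentsWithStats(m.astype(np.uint8)); i=1+np.argmax(st[1:,4]); return c[i]+[x0,y0],st[i]
ct,a=red(im["frame"],(380,235,425,275)); cs,b=red(sc["frame"],(245,198,278,225)); print(ct,a,cs,b)
c1,d1=ray(im,ct);c2,d2=ray(sc,cs)
A=np.stack([d1,-d2],1);l=np.linalg.lstsq(A,c2-c1,rcond=None)[0]
print("tri",c1+l[0]*d1,c2+l[1]*d2,"z.108",atz(im,ct,.108),atz(sc,cs,.108))
print("tops cheeks",atz(im,(378,175),.09),atz(im,(402,173),.09))
for q in [(376,290),(416,287),(364,180)]: print("base",q,atz(im,q,.01))
for p in [(287,230),(503,252)]: print(atz(im,p,.08))
cr=cv2.resize(im["frame"][155:305,340:440],None,fx=4,fy=4,interpolation=cv2.INTER_CUBIC); cv2.imwrite("pics/c1.png",cr)
E
```

```text
[401.23327896 253.02773246] [  7   5  29  27 613] [259.98540146 210.98540146] [  5   5  21  17 274]
tri [ 0.57243617 -0.15353048  0.10658614] [ 0.57217986 -0.15237329  0.10639247] z.108 [ 0.57221853 -0.15334205  0.108     ] [ 0.5737402  -0.15175864  0.108     ]
tops cheeks [ 0.68375087 -0.1263308   0.09      ] [ 0.68664226 -0.15951273  0.09      ]
base (376, 290) [ 0.53244539 -0.12800563  0.01      ]
base (416, 287) [ 0.53681144 -0.18689783  0.01      ]
base (364, 180) [ 0.69968391 -0.11242511  0.01      ]
[ 0.60845079 -0.00125489  0.08      ]
[ 0.57791865 -0.29598344  0.08      ]
```

View pics/c1.png

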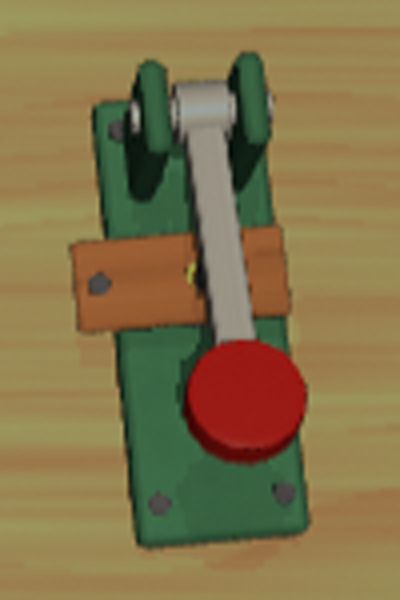

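The crop shows the largest press: base about 168 mm long, red pad face at crop (245,393) = px (401,253), and the hinge at crop (204,105). The pad is at about (0.572, -0.153, 0.110) and the axis yaw is about 0.09 rad. Now moving across high up, with the gripper closing on the way.

Request:
{"method": "step_arm", "body": {"moves": [0.087,-0.048,0,0,1,0.174,-0.096,0,0,1,0.26,-0.144,0,0,1,0.346,-0.192,0,0,1,0.43,-0.24,0,0,1], "force": 40}}

```text
clock: 0.6
position: [0.3187, -0.3886, 0.245]
ee_rot: [-0.0, 0.993, 0.12, -0.0]
contact_force: [0.9, -0.3, -0.1]
width: 0.0122
```

Request:
{"method": "step_arm", "body": {"moves": [0.087,-0.048,0,0,1,0.174,-0.096,0,0,1,0.26,-0.144,0,0,1,0.346,-0.192,0,0,1,0.43,-0.24,0,0,1]}}

```text
clock: 1.1
position: [0.4988, -0.2205, 0.245]
ee_rot: [-0.0, 0.993, 0.121, -0.0]
contact_force: [1.1, -1.1, -0.3]
width: 0.0
```

Request:
{"method": "step_arm", "body": {"moves": [0.087,-0.05,0.01,0,1,0.175,-0.099,0.04,0,1,0.175,-0.099,0.12,0,1,0.175,-0.099,0.18,0,1,0.175,-0.099,0.18,0,1]}}

```text
clock: 1.6
position: [0.5676, -0.1513, 0.1504]
ee_rot: [-0.003, 0.993, 0.121, -0.005]
contact_force: [0.3, -0.8, 0.8]
width: 0.0
```

```bash
python3 - <<'E'
from h import *
s=manip.get_state(); print(s["position"],s["contact_force"],s["clock"])
im=get_image("top"); sc=get_image("scene")
a=cv2.resize(im["frame"][155:305,340:440],None,fx=4,fy=4,interpolation=cv2.INTER_CUBIC)
b=cv2.resize(sc["frame"][150:300,215:315],None,fx=4,fy=4,interpolation=cv2.INTER_CUBIC)
cv2.imwrite("pics/c2.png",np.hstack([a,b]))
E
```

```text
[ 0.56764872 -0.15134999  0.15040156] [ 0.28103203 -0.7725588   0.78280722] 1.6
```

View pics/c2.png

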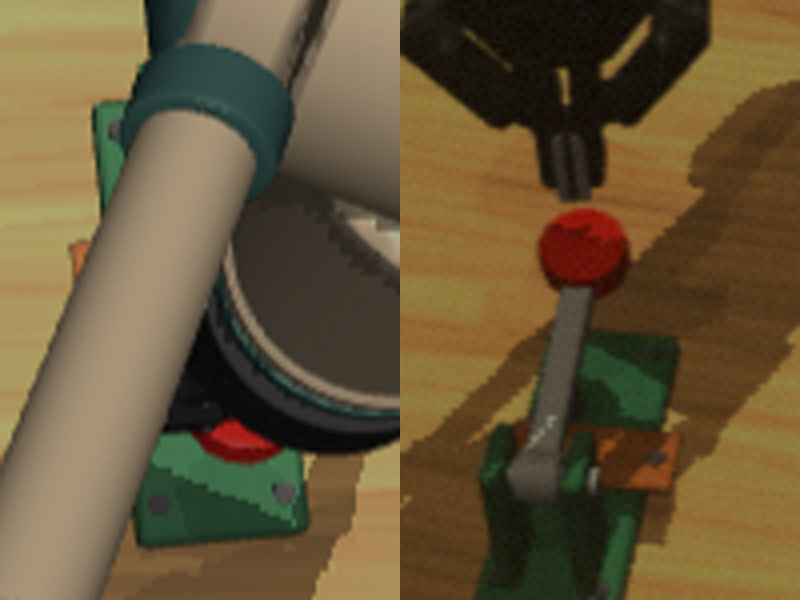

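The fingertips sit above the pad of the big press: tip at crop (575,200), pad at (583,250) in the scene half. Descending gently.

Request:
{"method": "step_arm", "body": {"moves": [0,0,0.01,0,1,0,0,0.02,0,1,0,0,0.03,0,1,0,0,0.04,0,1,0,0,0.05,0,1]}}

```text
clock: 2.2
position: [0.5708, -0.1535, 0.1302]
ee_rot: [0.0, 0.993, 0.12, 0.0]
contact_force: [0.6, 0.3, 0.0]
width: -0.0001
```

Request:
{"method": "step_arm", "body": {"moves": [0,0,0.006,0,1,0,0,0.012,0,1,0,0,0.018,0,1,0,0,0.024,0,1,0,0,0.03,0,1]}}

```text
clock: 2.7
position: [0.5703, -0.1534, 0.1155]
ee_rot: [0.0, 0.993, 0.121, -0.0]
contact_force: [-4.1, 0.2, 5.8]
width: 0.0001
```

Request:
{"method": "step_arm", "body": {"moves": [0,0,0.006,0,1,0,0,0.012,0,1,0,0,0.018,0,1,0,0,0.024,0,1,0,0,0.03,0,1]}}

```text
clock: 3.2
position: [0.5689, -0.1535, 0.1004]
ee_rot: [-0.0, 0.993, 0.121, -0.002]
contact_force: [-6.6, -0.9, 8.2]
width: 0.0
```

Request:
{"method": "step_arm", "body": {"moves": [0,0,0.006,0,1,0,0,0.012,0,1,0,0,0.018,0,1,0,0,0.022,0,1,0,0,0.026,0,1]}}

```text
clock: 3.7
position: [0.5684, -0.1536, 0.0876]
ee_rot: [-0.0, 0.993, 0.121, -0.002]
contact_force: [-7.2, -0.9, 9.0]
width: -0.0003
```

Request:
{"method": "step_arm", "body": {"moves": [0,0,0.004,0,1,0,0,0.008,0,1,0,0,0.012,0,1,0,0,0.015,0,1,0,0,0.017,0,1]}}

```text
clock: 4.2
position: [0.5689, -0.1535, 0.0793]
ee_rot: [0.0, 0.993, 0.121, -0.002]
contact_force: [-7.0, -1.1, 12.7]
width: 0.0003
```

Request:
{"method": "step_arm", "body": {"moves": [0,0,0.002,0,1,0,0,0.004,0,1,0,0,0.006,0,1,0,0,0.006,0,1,0,0,0.006,0,1]}}

```text
clock: 4.7
position: [0.5689, -0.1536, 0.0788]
ee_rot: [0.0, 0.993, 0.121, -0.001]
contact_force: [-11.0, 0.7, 23.5]
width: 0.0001
```

The tool stalls at z = 0.079, as expected for fully down, and the force climbs to 23 N, so the lever is on its stop. I'll hold for a second and take a confirming picture.

Request:
{"method": "step_arm", "body": {"moves": [0,0,0,0,1,0,0,0,0,1,0,0,0,0,1,0,0,0,0,1,0,0,0,0,1]}}

```text
clock: 5.2
position: [0.5689, -0.1535, 0.0788]
ee_rot: [0.0, 0.993, 0.121, -0.001]
contact_force: [-11.1, 1.0, 23.6]
width: 0.0
```

```bash
python3 - <<'E'
from h import *
sc=get_image("scene")
cv2.imwrite("pics/c3.png",cv2.resize(sc["frame"][150:330,150:450],None,fx=2.6,fy=2.6,interpolation=cv2.INTER_CUBIC))
E
```

```text
(no output)
```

View pics/c3.png

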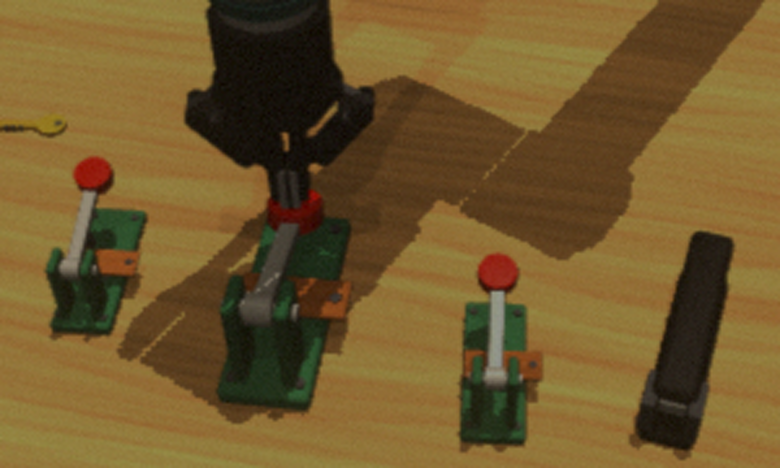

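The picture shows the lever of the large press pushed down, with the fingers on its red pad at (295,210). The neighbouring presses and the stapler are untouched. I'll finish the hold, then rise slowly.

Request:
{"method": "step_arm", "body": {"moves": [0,0,0,0,1,0,0,0,0,1,0,0,0,0,1,0,0,0,0,1,0,0,0,0,1]}}

```text
clock: 5.75
position: [0.5689, -0.1536, 0.0788]
ee_rot: [0.0, 0.993, 0.121, -0.001]
contact_force: [-11.3, 0.3, 24.0]
width: -0.0001
```

Request:
{"method": "step_arm", "body": {"moves": [0,0,-0.003,0,1,0,0,-0.007,0,1,0,0,-0.011,0,1,0,0,-0.015,0,1,0,0,-0.02,0,1]}}

```text
clock: 6.25
position: [0.5685, -0.1535, 0.0862]
ee_rot: [-0.0, 0.993, 0.121, -0.002]
contact_force: [-6.3, -0.9, 9.2]
width: -0.0001
```

Request:
{"method": "step_arm", "body": {"moves": [0,0,-0.005,0,1,0,0,-0.01,0,1,0,0,-0.015,0,1,0,0,-0.02,0,1,0,0,-0.025,0,1]}}

```text
clock: 6.75
position: [0.5688, -0.1535, 0.0987]
ee_rot: [-0.0, 0.993, 0.121, -0.002]
contact_force: [-6.4, 0.1, 7.5]
width: -0.0002
```

Request:
{"method": "step_arm", "body": {"moves": [0,0,-0.005,0,1,0,0,-0.01,0,1,0,0,-0.015,0,1,0,0,-0.02,0,1,0,0,-0.025,0,1]}}

```text
clock: 7.25
position: [0.5705, -0.1534, 0.1112]
ee_rot: [0.0, 0.993, 0.121, -0.0]
contact_force: [-2.3, 1.0, 4.3]
width: -0.0001
```

Request:
{"method": "step_arm", "body": {"moves": [0,0,-0.005,0,1,0,0,-0.01,0,1,0,0,-0.015,0,1,0,0,-0.02,0,1,0,0,-0.025,0,1]}}

```text
clock: 7.75
position: [0.5722, -0.1535, 0.1237]
ee_rot: [0.0, 0.993, 0.121, 0.001]
contact_force: [1.9, 0.1, 2.5]
width: -0.0002
```

Request:
{"method": "step_arm", "body": {"moves": [0,0,-0.004,0,1,0,0,-0.008,0,1,0,0,-0.012,0,1,0,0,-0.016,0,1,0,0,-0.02,0,1]}}

```text
clock: 8.25
position: [0.5702, -0.1533, 0.133]
ee_rot: [-0.0, 0.993, 0.121, -0.001]
contact_force: [1.0, -0.4, 0.5]
width: 0.0
```

Request:
{"method": "step_arm", "body": {"moves": [0,0,-0.04,0,1,0,0,-0.1,0,1,0,0,-0.18,0,1,-0.07,0.04,-0.22,0,1,-0.16,0.09,-0.22,0,1]}}

```text
clock: 8.75
position: [0.5071, -0.216, 0.2469]
ee_rot: [0.002, 0.992, 0.122, 0.003]
contact_force: [-0.0, -1.1, 0.2]
width: 0.0
```

Request:
{"method": "step_arm", "body": {"moves": [-0.08,0.04,0,0,1,-0.16,0.08,0,0,1,-0.24,0.12,0,0,1,-0.24,0.12,0,0,1,-0.24,0.12,0,0,1]}}

```text
clock: 9.25
position: [0.4022, -0.3026, 0.2434]
ee_rot: [-0.0, 0.993, 0.119, 0.0]
contact_force: [-0.8, -0.1, 0.0]
width: -0.0002
```

```bash
python3 - <<'E'
from h import *
im=get_image("top");sc=get_image("scene"); print(manip.get_state()["contact_force"])
a=cv2.resize(im["frame"][155:305,340:440],None,fx=3,fy=3,interpolation=cv2.INTER_CUBIC)
b=cv2.resize(sc["frame"][150:330,230:430],(500,450),interpolation=cv2.INTER_CUBIC)
cv2.imwrite("pics/c4.png",np.hstack([a,b]))
E
```

```text
[-0.19087605  0.36883347 -0.21311206]
```

View pics/c4.png

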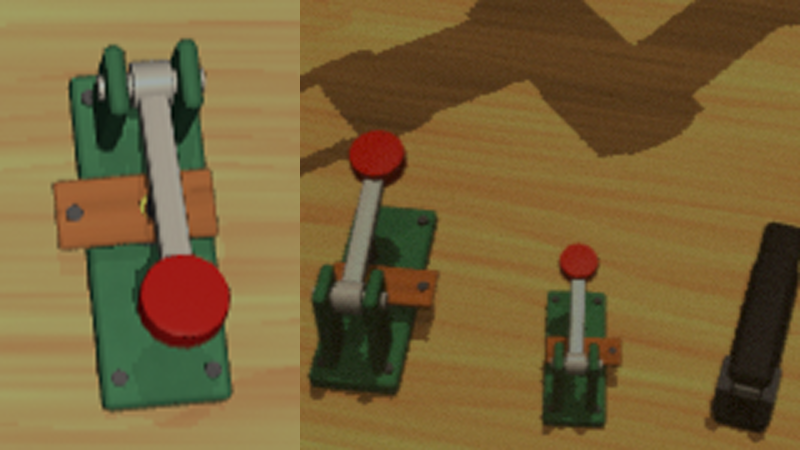

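The lever is fully back up: its pad is at (185,297) in the top crop, the same place as at the start. The stapler is untouched and the arm is clear.

```bash
python3 -c "
from rig import job; print(job.sign_off())"
```

```text
the job is handed in; nothing more can be done
None
```

The eyelet is set: I pressed the red pad of the largest green press fully down and let it rise under control. I then moved the arm clear and handed the job in at about 9.4 s; no verdict is reported.

- **Press and hold:** With closed fingers I pressed until the tool stalled at z = 0.079 m with about 24 N on the wrist, which matches the lever's stop. I held it there for just over 1 s.
- **Release:** The lever rose over about 2 s at roughly 25 mm/s. The fingers stayed in contact until about the top of its travel, with the force falling smoothly from 9 N to 2.5 N and then to nothing.
- **Last checks:** The final pictures show the lever back where it started and the stapler untouched. Contact force was close to zero. No check failed or disagreed, but I could not read the lever angle or speed directly, so both are judged from tool motion, force and pictures.

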